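# Plug a sample tube into the homogeniser drive and hold it pressed

## Robot

A 7-joint arm with a two-finger parallel gripper is mounted at the origin on the work surface. World frame = base frame: x ahead of the robot, y to its left, z up, the work surface at z = 0. Lengths are in mm, angles in rad, forces in N, time in s.
With the tool pointing down it reaches from about 350 to 775 mm from the base axis. Payload 3.1 kg.
Tool frame: the origin (TCP) lies midway between the tips of the shut fingers; the grasp point (between the pads) lies 19 mm behind it; y points along the fingers, z is the direction in which the jaws open and shut, and the axes are right-handed (so a half turn about y gives the same grasp; the last joint's range is limited). The gripper opens to 85 mm and grips with 20 to 120 N. Pads are 22 mm wide; open, the fingers measure 114 mm over their backs; the gripper's body (76 mm by 85 mm) begins 54 mm behind the grasp point. The pads swing forward as they close: fully open they stand 13 mm farther back than shut.
Start: joints at [-1.155, 0.311, 0.014, 1.512, -0.004, 1.319, -0.027], TCP at [243.063, 493.394, 231.304] pointing down, gripper open.
Joint ranges: [-2.7, 2.7], [-0.3, 1.91], [-1.27, 1.3], [0.12, 2.57], [-1.44, 4.58], [0.2, 2.03], [-3.05, 3.05]. Speed limits (rad/s): [2.79, 2.79, 3.14, 3.14, 3.14, 3.14, 3.14].

## Interface

Orientations are given as a rotation vector (axis times angle).
In Python, from bench import arm gives the robot as it stands.
- The arm moves only by the shell command python3 -m jog 'ROWS' [FORCE]. ROWS is a JSON object of lists of equal length, an entry for each row: "travel": the shift along the world's x, y, z in m, a list of three; "twist": the turn, a rotation vector about the world's x, y, z in rad, a list of three; "jaw": the finger opening in m, from 0 to 0.0854. In form: {"travel": [[x, y, z], ...], "twist": [[wx, wy, wz], ...], "jaw": [jaw, ...]}. A call has 1 to 20 rows; each row is the pose to reach, as a shift and turn from the pose commanded when the call began; what a row does not reach only later rows make up. A row lasts 1/12 s, in which the tool goes at most 41.7 mm and 7.16 degrees, less where a joint would pass 70% of its speed; a pose out of reach is approached as far as the arm can. A call with a gripper value outside its range is refused whole. The fingers move at their own pace and stop on an object; FORCE is the grip in N (left out, the last holds). Time passes only in rows, so rows that repeat a pose let the fingers close. It gives the time, the measured TCP pose, the force and the opening at its end, in the units of the state.
- arm.get_state(): the state, without advancing time (a new reading comes with each control period).
- arm.capture(name): name is "scene" or "top"; returns the picture (420x560x3 uint8, red, green, blue); there is no depth.
- arm.calibration(name): a dict with "vertical_fov" (degrees; the focal length in pixels is half the picture's height over the tangent of half this angle, whatever the lens; pixels are square), "cx", "cy" (the principal point, pixels), "D" ([k1, k2, p1, p2, k3] as OpenCV has them; the pictures are not rectified), "rvec" (rotation vector, rad) and "tvec" (3), from world to camera coordinates, as OpenCV has them. Camera axes: x right, y down, z forward; pixel columns grow to the right and rows downward; lengths in mm; the calibration is good to about 2 mm. A picture is of the moment at which its call begins. calibration takes no time and is no camera call.
- arm.hand_in(): hands the job in, once; it reports no verdict.
Trained networks look in the newest picture that a camera, given by its name, has taken for a name from the list of things; names that differ only in an ending like _2 or _b are one class to them, and where a whole thing is asked for, a point or a joint stands for the part that bears it (a point fixed in the world has none). Each returns a list of dicts, best first, with "p" (0 to 1); they miss things now and then, are a little off and sometimes report something else, mostly with a low value. They report only what shows in the picture. A call takes as long as a camera call. They do not tell look-alikes from the thing itself.
- arm.cut_out(target, camera): "pixels" (420x560 bool, what is visible of it) and "position" ([row, column] in pixels, amid what is visible of it).
The state is a dict: "clock": time; "qpos": joint angles; "joint_vel": joint speeds; "joint_torque": joint torques, N m; "position": TCP position; "eef_rot": TCP orientation; "ft_force": force on the tool from outside, world axes, zero at the start; "wrist_torque": the same for the moment, N m; "opening": finger opening in mm.
Only numpy, scipy, OpenCV 4.12 (cv2) and the standard library are available. Lean on these libraries where they do the work, as an engineer would, in place of code of your own. Each camera call takes 0.05 s, during which the arm holds its last target.

## Task

Take the pink-capped sample tube out of its stand and plug the keyed shaft under its cap into the drive hub of the white homogeniser, pushing lightly and turning it until the key slips into the keyway; do not force it. Then keep pushing until the sprung blue ring round the hub is down at its stop, and finish like that, still gripping the tube by its body and holding it down, since the drive runs only while the tube is held down and the spring lifts it as soon as you let go. Leave the blue-capped tube in the stand and do not knock the bottle, tip box or trough about.

Things in the scene. Friction and masses are not known exactly. Their poses are not given: they have to be found in the camera images.
- tube_mid (a point): Pink-capped tube (about 80 g, upright, cap down): centre of its smooth frosted body, the place to grip. Body: 30 mm diameter, to 35 mm above (last 5 mm tapered) and below this point; then the pink cap, 38 mm diameter, 16 mm high, its lower edge a 44 mm flange. z: tube axis, up. x: the way the key points. It starts in either place of the stand.
- tube_seat (a point): Same tube and axes: centre of the flange's underside, 51 mm below tube_mid. Below it the white shaft, 14 mm diameter, 24 mm long, last 5 mm tapering to 9 mm. One key on its +x side, 5 mm wide, from 2 to 14 mm below the flange, reaching 11.5 mm from the axis; under the key a plain round pilot. A white tab on the cap (to 26.5 mm from the axis) points the way of the key.
- hub_face (a point): Centre of the top face of the aluminium drive hub (32 mm diameter), 89 mm above the bench. z up; x: from the axis to the keyway (rimmed with pink paint). Bore 15.2 mm diameter, 30 mm deep; one keyway 6.5 mm wide, to 12.5 mm from the axis. Key out of line: it rides on this face, flange 14 mm above it. In line it drops in; fully home the flange is 2 mm above this face.
- hub (a joint): Angle of the drive hub in the housing (rad, counter-clockwise from above), 0 when the keyway points to the housing's back, away from its control panel. Motor gearing holds it with a drag of about 0.2 N m, so it stays put while a tube is turned on it under light pressure.
- ring (a joint): Sprung blue ring round the hub, 35 to 47 mm in diameter: how far it is pressed down, from 0 (top 8 mm above the hub face) to 0.006 m (its stop, top 2 mm above the hub face). The tube's flange meets it only once the key is in. Spring: about 5 N at first, 10 N at the stop.
- machine: White tube homogeniser, fixed to the bench, 170 mm (x) by 130 mm (y), deck 85 mm high; origin at the centre of its underside, hub axis at x = +25 mm, y = 0. Its control panel is on the deck at the -x end (knob 12 mm high).
- stand: Fixed teal stand for two tubes, 90 mm (x) by 200 mm (y), 36 mm high; origin at the centre of its underside. Places at y = +55 and -55 mm: holes of 27 mm diameter, clear of shaft and key; the flanges rest on the stand's top.
- spare_mid (a point): Blue-capped tube, same sizes, in the other place of the stand: centre of its body. Leave it alone.
- bottle: Bystander: reagent bottle with a white cap, 66 mm diameter, 150 mm high; origin at the centre of its underside.
- tipbox: Bystander: pink pipette-tip box, 85 mm by 120 mm, 55 mm high; origin at the centre of its underside.
- trough: Bystander: open white reagent trough, 85 mm by 130 mm, 32 mm high; origin at the centre of its underside.
Not all that is in view belongs to the job. Leave any green look-alike of the part that bears tube_mid alone.

How it is judged:
By the outcome, as a careful person would: the job done as asked, in the order asked, and still so for the second after the job is handed in, while the arm keeps its last pose, push and grip.
It also fails if it takes over 42 s, if anything falls off the work surface, if the arm or the gripper's body presses on something with over 40 N, if the wrist force passes 120 N, or if a joint passes its speed limit or range.

## Working session

There is one attempt and no reset: what is moved stays moved. The work goes in short steps, Python scripts to look and compute and a shell command to move; the robot and the scene stay as the last step left them, time stands still between calls to the robot, and variables do not carry over. Pictures are saved under pics/ and viewed, and the job is handed in when it is done.

```bash
ls; mkdir -p pics; python3 - <<'E'
from bench import arm
import cv2
s=arm.get_state(); print(s)
for n in ("scene","top"):
    im=arm.capture(n); cv2.imwrite(f"pics/{n}0.png",im[:,:,::-1]); print(n,arm.calibration(n))
E
```

```text
pics
{'clock': 0.0, 'qpos': array([-1.15469765,  0.31173033,  0.01395539,  1.51306232, -0.00440578,
        1.3191951 , -0.0272098 ]), 'joint_vel': array([ 0.00032776,  0.00198801, -0.00072897,  0.00016072,  0.00071732,
        0.00013252, -0.00188079]), 'joint_torque': array([-8.46714443e-05, -3.79921103e+01,  1.45807704e-01, -2.30587918e+01,
        1.21657021e-02,  1.35537583e-02, -2.82710039e-05]), 'position': array([242.7330132 , 492.72364879, 230.21630234]), 'eef_rot': array([-1.5431638 ,  0.3593838 , -0.35865865]), 'ft_force': array([-1.24132056, -0.32691775, -0.63562302]), 'wrist_torque': array([-0.0228119 ,  0.0119111 ,  0.01895478]), 'opening': 85.32957897363023}
scene {'vertical_fov': 46.515403175525826, 'cx': 286.8672912637741, 'cy': 206.72992085994838, 'D': array([0.04712088, 0.        , 0.        , 0.        , 0.        ]), 'rvec': array([ 2.19242911,  1.48057215, -0.40924504]), 'tvec': array([-168.54618624, -476.7526123 , 1454.30224645])}
top {'vertical_fov': 49.500737009997806, 'cx': 274.4952656704604, 'cy': 207.0926749070488, 'D': array([-0.06485082,  0.        ,  0.        ,  0.        ,  0.        ]), 'rvec': array([ 2.20519541, -2.18868352,  0.08754097]), 'tvec': array([-77.02996772, 623.80673124, 898.53430574])}
```

View pics/scene0.png

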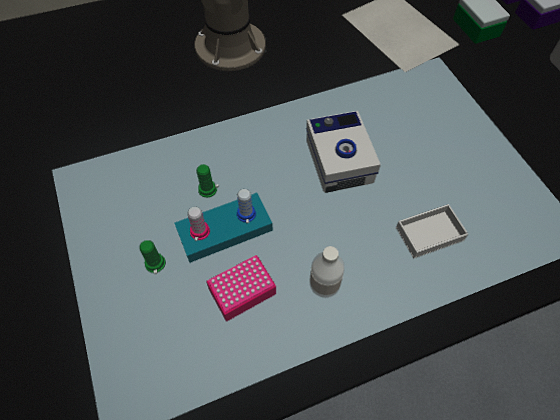

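View pics/top0.png

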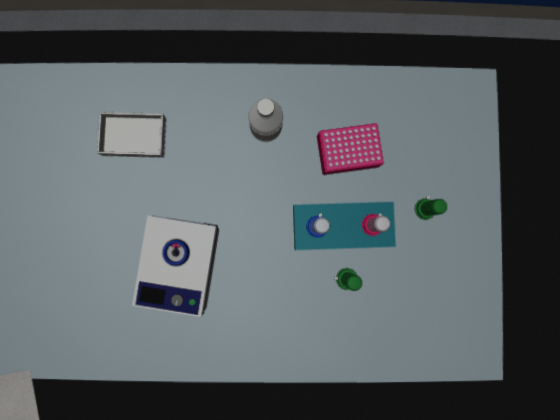

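```bash
cat > h.py <<'E'
import numpy as np, cv2
from bench import arm
def cal(n):
    c=arm.calibration(n); f=210/np.tan(np.radians(c["vertical_fov"]/2))
    return np.array([[f,0,c["cx"]],[0,f,c["cy"]],[0,0,1]]),c["D"],c["rvec"],c["tvec"]
def proj(n,P):
    K,D,r,t=cal(n); return cv2.projectPoints(np.array(P,float).reshape(-1,3),r,t,K,D)[0].reshape(-1,2)
def ray(n,uv):
    K,D,r,t=cal(n); R=cv2.Rodrigues(r)[0]
    p=cv2.undistortPoints(np.array(uv,float).reshape(1,1,2),K,D).ravel()
    return -R.T@t, R.T@np.array([p[0],p[1],1])
def atz(n,uv,z):
    o,d=ray(n,uv); return o+d*(z-o[2])/d[2]
def tri(a,b):
    # least squares point from (name,uv) pairs
    A=np.zeros((3,3));B=np.zeros(3)
    L=[ray(*a),ray(*b)]
    for o,d in L:
        d=d/np.linalg.norm(d);M=np.eye(3)-np.outer(d,d);A+=M;B+=M@o
    p=np.linalg.solve(A,B)
    return p,[np.linalg.norm(np.cross(p-o,d/np.linalg.norm(d))) for o,d in L]
E
python3 - <<'E'
from h import *
for n in("scene","top"):
    print(n,proj(n,[[0,0,0],[243,493,231],[500,0,0],[500,300,0],[500,-300,0]]).round())
    for t in ["tube_mid","tube_seat","hub_face","machine","stand","spare_mid","bottle","tipbox","trough","ring"]:
        print(t,[(round(d["p"],2),np.round(d["position"],1).tolist(),int(d["pixels"].sum())) for d in arm.cut_out(t,n)][:3])
print(arm.get_state()["clock"])
E
```

```text
scene [[230.  46.]
 [439. -17.]
 [295. 174.]
 [401. 139.]
 [177. 212.]]
tube_mid [(0.93, [221.2, 197.4], 528), (0.67, [177.5, 205.0], 460), (0.55, [229.8, 430.9], 2448)]
tube_seat [(0.88, [183.8, 204.8], 465), (0.8, [229.4, 197.3], 455), (0.64, [255.4, 149.6], 562)]
hub_face [(0.49, [146.1, 342.8], 75)]
machine [(0.93, [148.8, 341.2], 4594)]
stand [(0.77, [226.7, 221.7], 3074), (0.27, [228.7, 430.6], 2288)]
spare_mid [(0.9, [209.8, 241.1], 454)]
bottle [(0.9, [270.2, 327.0], 1389)]
tipbox [(0.62, [288.0, 238.4], 2731)]
trough [(0.84, [228.2, 431.1], 2302)]
ring [(0.79, [151.2, 341.8], 253)]
top [[237. 513.]
 [-82. 436.]
 [239. 268.]
 [ 93. 267.]
 [384. 269.]]
tube_mid [(0.84, [224.7, 374.6], 444), (0.65, [208.9, 426.7], 510), (0.65, [280.2, 348.8], 457)]
tube_seat [(0.73, [206.4, 430.3], 513), (0.62, [280.4, 346.2], 435), (0.57, [220.9, 375.0], 472)]
hub_face [(0.62, [252.8, 177.3], 265)]
machine [(0.66, [263.7, 174.2], 6705), (0.58, [117.3, 266.9], 1199), (0.33, [134.4, 131.7], 2932)]
stand [(0.95, [225.1, 335.8], 3631), (0.73, [257.8, 174.6], 258)]
spare_mid [(0.89, [228.2, 316.5], 384)]
bottle [(0.77, [117.4, 265.1], 1219)]
tipbox [(0.88, [148.1, 350.5], 2790), (0.31, [258.9, 171.3], 272)]
trough [(0.68, [135.2, 132.3], 2924)]
ring [(0.63, [255.8, 169.7], 294)]
1.1
```

```bash
python3 - <<'E'
import cv2,numpy as np
t=cv2.imread("pics/top0.png");s=cv2.imread("pics/scene0.png")
def c(im,x,y,w,h,k):return cv2.resize(im[y:y+h,x:x+w],None,fx=k,fy=k,interpolation=cv2.INTER_CUBIC)
a=np.hstack([c(t,125,205,95,70,4),c(t,345,195,95,70,4)])
b=np.hstack([c(s,300,105,95,70,4),c(s,160,180,95,70,4)])
im=np.clip(np.vstack([a,b]).astype(float)*1.6,0,255).astype(np.uint8);cv2.imwrite("pics/crop0.png",im)
E
```

```text
(no output)
```

View pics/crop0.png

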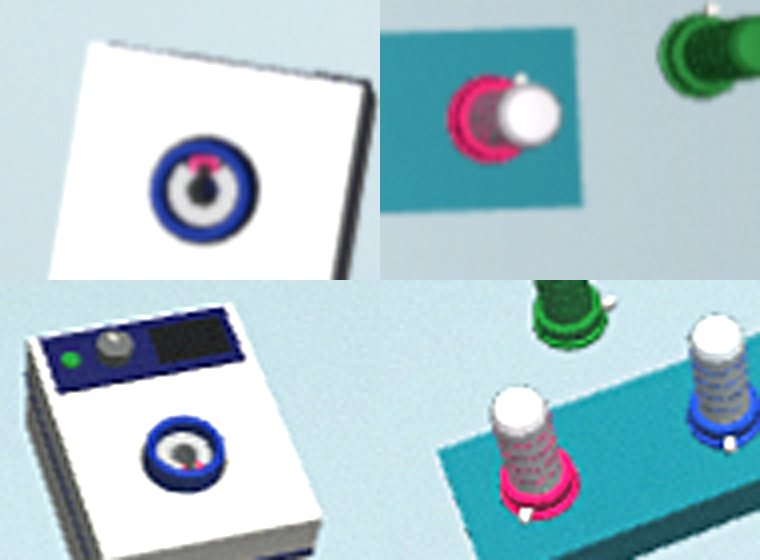

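```bash
python3 - <<'E'
from h import *
def blob(im,m,box):
    x,y,w,h=box; k=np.zeros(m.shape,bool);k[y:y+h,x:x+w]=1; m=(m&k).astype(np.uint8)
    n,l,st,ce=cv2.connectedComponentsWithStats(m); i=1+np.argmax(st[1:,4])
    c=max(cv2.findContours((l==i).astype(np.uint8),0,1)[0],key=len); hull=cv2.convexHull(c)
    M=cv2.moments(hull)
    return ce[i],st[i].tolist(),cv2.fitEllipse(c) if len(c)>5 else None, (M['m10']/M['m00'],M['m01']/M['m00'])
R={}
for n,ib in (("scene",dict(ring=(320,125,50,45),cap=(180,200,40,50),top=(180,195,40,30))),("top",dict(ring=(150,230,50,45),cap=(355,205,40,40),top=(370,210,30,30)))):
    im=cv2.imread(f"pics/{n}0.png").astype(int); b,g,r=im[...,0],im[...,1],im[...,2]
    hsv=cv2.cvtColor(im.astype(np.uint8),cv2.COLOR_BGR2HSV).astype(int)
    blue=(b>g+40)&(b>r+40)&(hsv[...,1]>120)
    pink=(r>g+50)&(r>b+15)&(hsv[...,1]>120)
    white=(im.min(2)>150)
    for k,m in (("ring",blue),("cap",pink),("top",white)):
        R[n,k]=blob(im,m,ib[k]);print(n,k,R[n,k])
print(proj("top",[[0,0,0],[100,0,0]]))
ringc=[R[n,"ring"][3] for n in("scene","top")]
print("ring tri",tri(("scene",ringc[0]),("top",ringc[1])), atz("scene",ringc[0],97),atz("top",ringc[1],97))
tp=[R[n,"top"][2][0] for n in("scene","top")]
print("top tri",tri(("scene",tp[0]),("top",tp[1])), atz("scene",tp[0],122),atz("top",tp[1],122))
cp=[R[n,"cap"][2][0] for n in("scene","top")]
print("cap tri",tri(("scene",cp[0]),("top",cp[1])), atz("top",cp[1],40))
tab_s=((526)/4+160,(515-280)/4+180);tab_t=((520-380)/4+345,79/4+195)
print("tab",tri(("scene",tab_s),("top",tab_t)))
E
```

```text
scene ring (array([346.0990099 , 146.30693069]), [337, 139, 19, 15, 101], ((346.0129089355469, 146.25509643554688), (14.3746976852417, 18.923818588256836), 95.97775268554688), (346.00387596899225, 146.24341085271317))
scene cap (array([200.47887324, 232.3943662 ]), [190, 222, 20, 18, 142], ((199.2323760986328, 229.5522003173828), (16.8925838470459, 18.57430648803711), 123.1955795288086), (199.66320166320168, 230.84823284823284))
scene top (array([193.93406593, 211.28571429]), [189, 207, 11, 10, 91], ((193.9494171142578, 211.2988739013672), (9.130390167236328, 10.74699878692627), 78.79615783691406), (193.92043010752687, 211.34193548387097))
top ring (array([174.65934066, 252.31318681]), [163, 240, 24, 25, 182], ((174.7018585205078, 252.26242065429688), (23.3676815032959, 24.023685455322266), 10.825800895690918), (174.6410826844642, 252.267334074898))
top cap (array([368.61627907, 224.70348837]), [362, 214, 18, 21, 172], ((372.04180908203125, 224.20326232910156), (18.922883987426758, 19.427875518798828), 96.67890930175781), (370.68738898756664, 224.3901716992303))
top top (array([382.0
[... 275 characters left out ...]
.78167077, 111.90394704,  96.16497645]), [np.float64(0.0855707790082658), np.float64(0.08557077900834907)]) [535.33339723 111.43748541  97.        ] [534.84297678 111.81695997  97.        ]
top tri (array([ 590.46479929, -265.87169251,  120.50653642]), [np.float64(0.5252354584672317), np.float64(0.52523545846728)]) [ 591.14737472 -266.388253    122.        ] [ 590.61798258 -264.99156778  122.        ]
cap tri (array([ 590.33179937, -265.72026873,   42.83080396]), [np.float64(0.7292081732823543), np.float64(0.7292081732823147)]) [ 590.68513311 -265.68516011   40.        ]
tab (array([ 667.10432671, -178.76651341,  148.41011576]), [np.float64(97.31551063052112), np.float64(97.31551063052129)])
```

```bash
python3 - <<'E'
from h import *
t=cv2.imread("pics/top0.png").astype(int);s=cv2.imread("pics/scene0.png").astype(int)
for n,im,(x,y,w,h) in (("top",t,(163,240,24,26)),("scene",s,(336,136,22,22))):
    sub=im[y:y+h,x:x+w]; wgt=np.clip((sub[...,2]-sub[...,1])-15,0,None)*(sub[...,2]>sub[...,0])
    Y,X=np.mgrid[y:y+h,x:x+w]; c=((X*wgt).sum()/wgt.sum(),(Y*wgt).sum()/wgt.sum())
    p=atz(n,c,89); print(n,"pink",c,p)
    ax=np.array([534.9,111.7]); d=p[:2]-ax; print(np.hypot(*d),np.degrees(np.arctan2(d[1],d[0])))
    # predicted px of axis at 89
    print(proj(n,[[534.9,111.7,89],[534.9+14,111.7,89]]))
def cr(x,y,x0,y0):return ((x+.5)/4-.5+x0,(y+.5)/4-.5+y0)
ts=cr(526-380,515-280,160,180);tt=cr(520-380,79,345,195)
print("tab",tri(("scene",ts),("top",tt)))
ax=np.array([590.5,-265.7])
for z in (38,42,46,50):
    for n,p in(("scene",ts),("top",tt)):
        q=atz(n,p,z)[:2]-ax; print(z,n,q.round(1),np.hypot(*q).round(1),np.degrees(np.arctan2(q[1],q[0])).round(1))
# machine deck corners in top (px of crop)
for c in ((90,42),(370,85)): print(atz("top",cr(c[0],c[1],125,205),85))
m=arm.capture("top")
r=arm.cut_out("machine","top")[0]["pixels"]; 
b=cv2.minAreaRect(np.argwhere(r)[:,::-1].astype(np.float32)); print(b)
cv2.imwrite("pics/c1.png",np.clip(np.hstack([cv2.resize(t[238:268,160:190].astype(np.uint8),None,fx=13,fy=13,interpolation=0),cv2.resize(t[210:240,360:390].astype(np.uint8),None,fx=13,fy=13,interpolation=0)])*1.3,0,255))
E
```

```text
top pink (np.float64(175.4967741935484), np.float64(245.35601173020527)) [547.35077874 112.07061701  89.        ]
12.45629351781641 1.7049955105079837
[[175.57454491 252.08456326]
 [175.71111128 244.52146196]]
scene pink (np.float64(348.60674157303373), np.float64(150.76685393258427)) [544.1924163  114.89424061  89.        ]
9.826096567256393 18.97025621333153
[[345.63275312 148.24475165]
 [348.25218909 152.65864733]]
tab (array([ 610.13225268, -279.27011869,   45.83998049]), [np.float64(0.307968508188684), np.float64(0.3079685081886776)])
38 scene [ 15.3 -13.2] 20.2 -40.7
38 top [ 19.9 -15.8] 25.4 -38.5
42 scene [ 17.6 -13.2] 22.0 -36.9
42 top [ 19.7 -14.8] 24.7 -36.9
46 scene [ 19.9 -13.3] 23.9 -33.8
46 top [ 19.5 -13.8] 23.9 -35.3
50 scene [ 22.2 -13.4] 25.9 -31.1
50 top [ 19.3 -12.8] 23.2 -33.6
[603.25714517 167.32794346  85.        ]
[584.23119477  35.66325958  85.        ]
((175.5537567138672, 265.3994140625), (74.2668228149414, 93.2121810913086), 9.688786506652832)[ WARN:0@1.826] global loadsave.cpp:1063 imwrite_ Unsupported depth image for selected encoder is fallbacked to CV_8U.
```

View pics/c1.png

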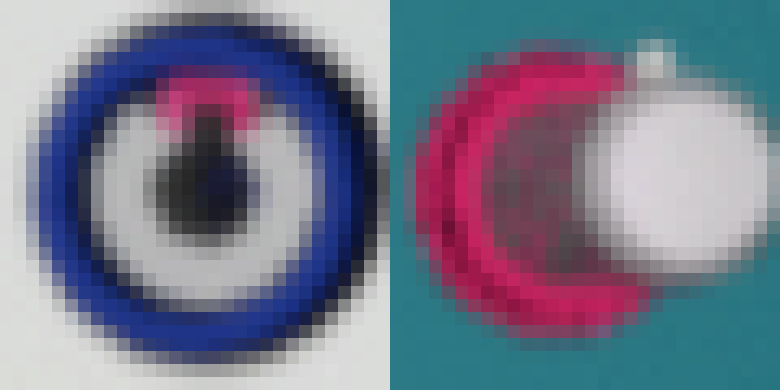

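```bash
python3 - <<'E'
from h import *
s=arm.get_state();R=cv2.Rodrigues(s["eef_rot"])[0];print(R.round(3),s["clock"],s["position"],s["ft_force"])
E
```

```text
[[ 0.897  0.     0.442]
 [-0.442 -0.     0.897]
 [ 0.    -1.     0.   ]] 1.2 [243.07081017 493.37861917 231.29471964] [ 0.26743348 -0.15736552  0.16590588]
```

```bash
python3 -m jog '{"travel":[[0.02,-0.04,0],[0.037,-0.08,0],[0.055,-0.12,0],[0.073,-0.16,0],[0.091,-0.2,0],[0.11,-0.24,0],[0.128,-0.28,0],[0.146,-0.32,0],[0.165,-0.36,0],[0.183,-0.4,0],[0.201,-0.44,0],[0.22,-0.48,0],[0.238,-0.52,0],[0.256,-0.56,0],[0.274,-0.6,0],[0.293,-0.64,0],[0.311,-0.68,0],[0.329,-0.72,0],[0.347,-0.759,0],[0.347,-0.759,0]],"twist":[[0,0,-0.09],[0,0,-0.18],[0,0,-0.27],[0,0,-0.36],[0,0,-0.45],[0,0,-0.54],[0,0,-0.63],[0,0,-0.72],[0,0,-0.81],[0,0,-0.9],[0,0,-0.99],[0,0,-1.08],[0,0,-1.17],[0,0,-1.26],[0,0,-1.35],[0,0,-1.44],[0,0,-1.532],[0,0,-1.532],[0,0,-1.532],[0,0,-1.532]],"jaw":[0.085,0.085,0.085,0.085,0.085,0.085,0.085,0.085,0.085,0.085,0.085,0.085,0.085,0.085,0.085,0.085,0.085,0.085,0.085,0.085]}' 30
```

```text
clock: 2.87
position: [590.4, -265.8, 231.0]
eef_rot: [-0.981, 1.51, -1.51]
ft_force: [0.3, 0.8, 0.7]
opening: 85.2
```

```bash
python3 -m jog '{"travel":[[0,0,-0.03],[0,0,-0.06],[0,0,-0.09],[0,0,-0.12],[0,0,-0.145],[0,0,-0.16],[0,0,-0.165],[0,0,-0.165]],"twist":[[0,0,0],[0,0,0],[0,0,0],[0,0,0],[0,0,0],[0,0,0],[0,0,0],[0,0,0]],"jaw":[0.085,0.085,0.085,0.085,0.085,0.085,0.085,0.085]}'
python3 - <<'E'
from h import *
for n in ("scene","top"):
    im=arm.capture(n); cv2.imwrite(f"pics/{n}2.png",im[:,:,::-1])
t=cv2.imread("pics/top2.png");s=cv2.imread("pics/scene2.png")
def c(im,x,y,w,h,k):return cv2.resize(im[y:y+h,x:x+w],None,fx=k,fy=k,interpolation=cv2.INTER_CUBIC)
cv2.imwrite("pics/c2.png",np.hstack([c(t,320,170,100,110,4),c(s,150,160,100,110,4)]))
E
```

```text
clock: 3.53
position: [588.7, -263.6, 64.6]
eef_rot: [-0.983, 1.514, -1.508]
ft_force: [-0.1, 0.3, 0.7]
opening: 85.2
```

View pics/c2.png

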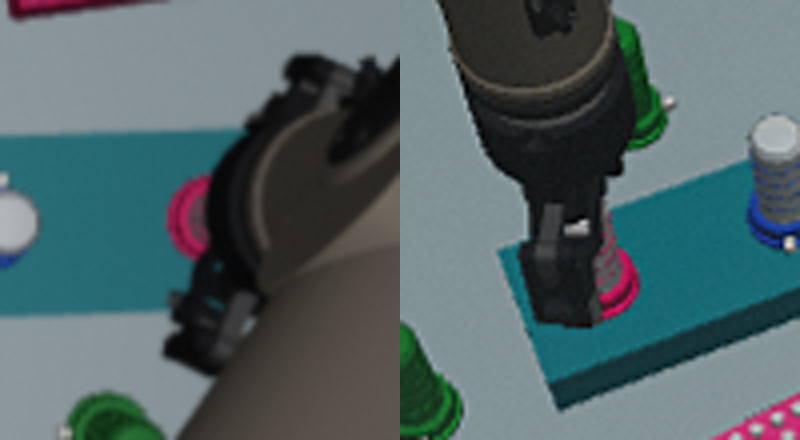

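```bash
python3 - <<'E'
from h import *
s=arm.get_state();print(s["position"],s["clock"],cv2.Rodrigues(s["eef_rot"])[0][:,2].round(3))
E
python3 -m jog '{"travel":[[0,0,0],[0,0,0],[0,0,0],[0,0,0],[0,0,0],[0,0,0],[0,0,0],[0,0,0],[0,0,0],[0,0,0]],"twist":[[0,0,0],[0,0,0],[0,0,0],[0,0,0],[0,0,0],[0,0,0],[0,0,0],[0,0,0],[0,0,0],[0,0,0]],"jaw":[0.02,0.02,0.02,0.02,0.02,0.02,0.02,0.02,0.02,0.02]}' 60
```

```text
[ 590.37862276 -264.91027229   67.47534988] 3.6333 [ 0.914 -0.407  0.002]
clock: 4.47
position: [590.1, -264.7, 67.1]
eef_rot: [-0.98, 1.509, -1.511]
ft_force: [1.2, 1.4, 6.3]
opening: 28.6
```

```bash
python3 -m jog '{"travel":[[0,0,0.01],[0,0,0.03],[0,0,0.06],[0,0,0.09],[0,0,0.12],[0,0,0.14],[0,0,0.15],[0,0,0.15],[0,0,0.15]],"twist":[[0,0,0],[0,0,0],[0,0,0],[0,0,0],[0,0,0],[0,0,0],[0,0,0],[0,0,0],[0,0,0]],"jaw":[0.02,0.02,0.02,0.02,0.02,0.02,0.02,0.02,0.02]}'
python3 - <<'E'
from h import *
for n in ("scene","top"):
    im=arm.capture(n); cv2.imwrite(f"pics/{n}3.png",im[:,:,::-1])
t=cv2.imread("pics/top3.png");s=cv2.imread("pics/scene3.png")
def c(im,x,y,w,h,k):return cv2.resize(im[y:y+h,x:x+w],None,fx=k,fy=k,interpolation=cv2.INTER_CUBIC)
cv2.imwrite("pics/c3.png",np.hstack([c(t,320,170,100,140,4),c(s,150,120,100,140,4)]))
s=arm.get_state();print(s["position"],s["clock"],s["ft_force"],cv2.Rodrigues(s["eef_rot"])[0][:,2].round(3))
E
```

```text
clock: 5.22
position: [589.1, -264.2, 215.4]
eef_rot: [-0.982, 1.512, -1.51]
ft_force: [-0.6, 0.6, -1.2]
opening: 28.4
[ 588.47821858 -263.55626442  213.81556489] 5.3167 [0.54746063 0.15158502 0.15776703] [ 0.913 -0.407 -0.004]
```

View pics/c3.png

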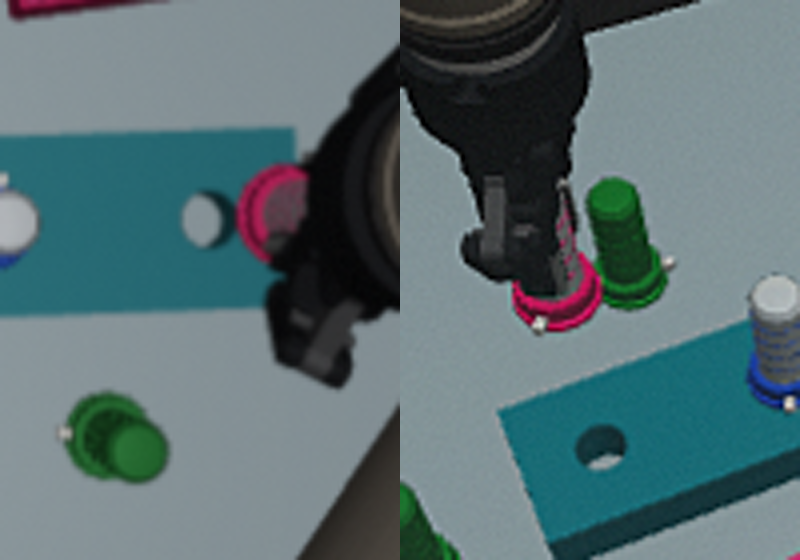

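```bash
python3 -m jog '{"travel":[[-0.003,0.02,0],[-0.008,0.055,0],[-0.014,0.095,0],[-0.02,0.135,0],[-0.026,0.175,0],[-0.032,0.215,0],[-0.038,0.255,0],[-0.043,0.295,0],[-0.049,0.33,0],[-0.053,0.36,-0.01],[-0.0555,0.3775,-0.02],[-0.0555,0.3775,-0.035],[-0.0555,0.3775,-0.04],[-0.0555,0.3775,-0.04],[-0.0555,0.3775,-0.04],[-0.0555,0.3775,-0.04]],"twist":[[0,0,0.05],[0,0,0.11],[0,0,0.17],[0,0,0.24],[0,0,0.3],[0,0,0.36],[0,0,0.42],[0,0,0.48],[0,0,0.54],[0,0,0.6],[0,0,0.63],[0,0,0.63],[0,0,0.63],[0,0,0.63],[0,0,0.63],[0,0,0.63]],"jaw":[0.02,0.02,0.02,0.02,0.02,0.02,0.02,0.02,0.02,0.02,0.02,0.02,0.02,0.02,0.02,0.02]}'
python3 - <<'E'
from h import *
for n in ("scene","top"):
    im=arm.capture(n); cv2.imwrite(f"pics/{n}4.png",im[:,:,::-1])
t=cv2.imread("pics/top4.png");s=cv2.imread("pics/scene4.png")
def c(im,x,y,w,h,k):return cv2.resize(im[y:y+h,x:x+w],None,fx=k,fy=k,interpolation=cv2.INTER_CUBIC)
cv2.imwrite("pics/c4.png",np.hstack([c(t,125,205,75,90,5),c(s,300,85,75,90,5)]))
s=arm.get_state();print(s["position"],s["clock"],s["ft_force"],cv2.Rodrigues(s["eef_rot"])[0].round(3))
E
```

```text
clock: 6.65
position: [534.7, 111.1, 176.7]
eef_rot: [-1.3, 1.054, -1.056]
ft_force: [0.1, -0.7, -0.6]
opening: 28.8
[534.87111559 111.76230689 177.09354404] 6.75 [-0.11804381 -0.2929932  -1.26918031] [[ 0.207  0.002  0.978]
 [-0.978 -0.     0.207]
 [ 0.    -1.     0.002]]
```

View pics/c4.png

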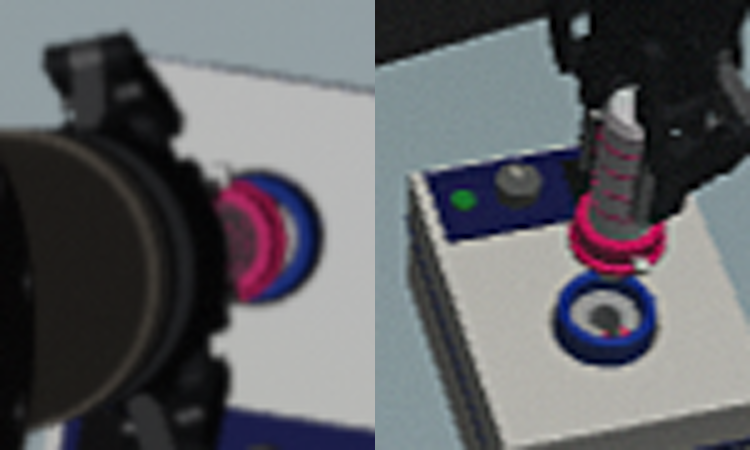

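```bash
cat > ov.py <<'E'
from h import *
import sys
def circ(c,r,z,a0=0,n=72):
    a=np.radians(np.arange(0,361,360//n)); return np.c_[c[0]+r*np.cos(a),c[1]+r*np.sin(a),np.full(len(a),z)]
def overlay(tag,out,c,zf,yaw,hub=(534.9,111.8),boxes=None):
    outs=[]
    for n,(x,y,w,h) in (("top",(125,205,75,90)),("scene",(300,85,75,90))):
        k=5; im=cv2.imread(f"pics/{n}{tag}.png")[y:y+h,x:x+w]; im=cv2.resize(im,None,fx=k,fy=k,interpolation=cv2.INTER_CUBIC)
        def dr(P,col):
            p=(proj(n,P)-[x,y]+.5)*k-.5
            cv2.polylines(im,[np.round(p*8).astype(np.int32)],False,col,1,cv2.LINE_AA,3)
        dr(circ(c,22,zf),(0,255,255)); dr(circ(c,15,zf+16),(0,255,255))
        dr(circ(hub,23.5,97),(0,255,0)); dr(circ(hub,16,89),(0,255,0))
        a=np.radians(yaw); d=np.array([np.cos(a),np.sin(a)])
        for z in (zf+2,zf+10): dr(np.array([[c[0]+d[0]*r,c[1]+d[1]*r,z] for r in (19,26.5)]),(255,255,0))
        outs.append(im)
    cv2.imwrite(out,np.hstack(outs))
E
python3 -c "
from ov import *
overlay('4','pics/o4.png',(534.9,111.8),144,1)"
```

```text
(no output)
```

View pics/o4.png

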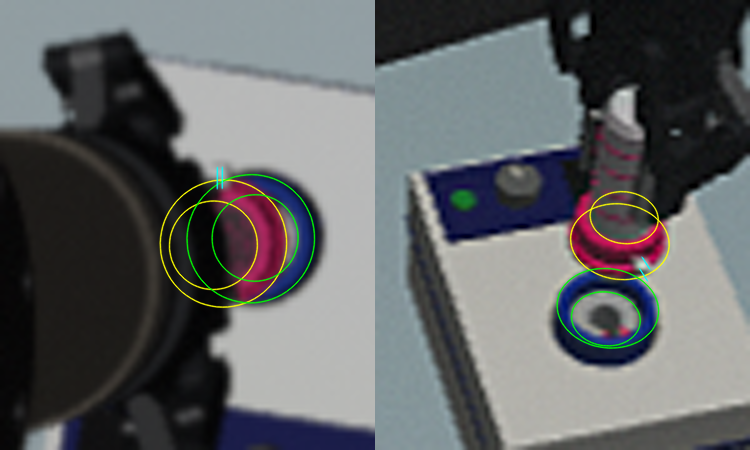

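```bash
python3 -m jog '{"travel":[[0,0,-0.01],[0,0,-0.02],[0,0,-0.025],[0,0,-0.028],[0,0,-0.03],[0,0,-0.032],[0,0,-0.034],[0,0,-0.034]],"twist":[[0,0,0],[0,0,0],[0,0,0],[0,0,0],[0,0,0],[0,0,0],[0,0,0],[0,0,0]],"jaw":[0.02,0.02,0.02,0.02,0.02,0.02,0.02,0.02]}'
python3 - <<'E'
from ov import *
for n in ("scene","top"):
    im=arm.capture(n); cv2.imwrite(f"pics/{n}5.png",im[:,:,::-1])
s=arm.get_state();print(s["position"],s["clock"],s["ft_force"],s["wrist_torque"])
overlay('5','pics/o5.png',(534.9,111.8),110,1)
E
```

```text
clock: 7.42
position: [534.0, 113.1, 142.1]
eef_rot: [-1.302, 1.052, -1.052]
ft_force: [-0.2, -1.1, -1.0]
opening: 28.8
[534.18257497 113.09285192 142.46186921] 7.5167 [-0.33550183 -0.55493769 -0.77352608] [ 0.00746816  0.02919713 -0.0316002 ]
```

View pics/o5.png

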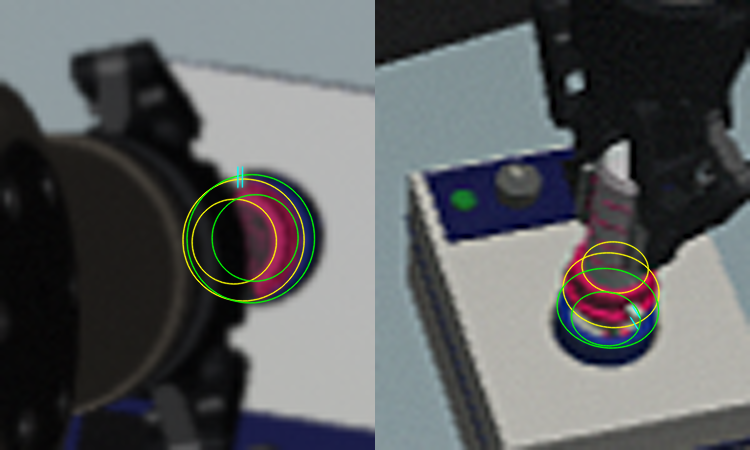

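```bash
python3 -m jog '{"travel":[[0,0,-0.001],[0,0,-0.002],[0,0,-0.003],[0,0,-0.004],[0,0,-0.005],[0,0,-0.005]],"twist":[[0,0,0],[0,0,0],[0,0,0],[0,0,0],[0,0,0],[0,0,0]],"jaw":[0.02,0.02,0.02,0.02,0.02,0.02]}'; python3 -c "
from h import *
s=arm.get_state();print(s['position'],s['clock'],s['ft_force'],s['wrist_torque'])"
```

```text
clock: 8.02
position: [533.8, 113.0, 137.0]
eef_rot: [-1.302, 1.053, -1.052]
ft_force: [-0.1, -0.1, -0.3]
opening: 28.5
[533.82470388 113.0280129  137.02365403] 8.0167 [-0.14634255 -0.11693933 -0.29181512] [-0.02033971 -0.00906891 -0.04548656]
```

```bash
python3 -m jog '{"travel":[[0,0,-0.001],[0,0,-0.002],[0,0,-0.003],[0,0,-0.004],[0,0,-0.004]],"twist":[[0,0,0],[0,0,0],[0,0,0],[0,0,0],[0,0,0]],"jaw":[0.02,0.02,0.02,0.02,0.02]}'; python3 -c "
from h import *
s=arm.get_state();print(s['position'],s['clock'],s['ft_force'],s['wrist_torque'])"
```

```text
clock: 8.43
position: [533.8, 113.0, 133.0]
eef_rot: [-1.302, 1.053, -1.052]
ft_force: [-0.5, 0.2, -0.6]
opening: 28.6
[533.84502833 113.01413403 133.01618555] 8.4333 [-0.54070769  0.17454971 -0.62094185] [-0.00358556  0.00837514  0.04607459]
```

```bash
python3 -m jog '{"travel":[[0,0,-0.001],[0,0,-0.002],[0,0,-0.003],[0,0,-0.003]],"twist":[[0,0,0],[0,0,0],[0,0,0],[0,0,0]],"jaw":[0.02,0.02,0.02,0.02]}'; python3 - <<'E'
from ov import *
for n in ("scene","top"):
    im=arm.capture(n); cv2.imwrite(f"pics/{n}6.png",im[:,:,::-1])
s=arm.get_state();print(s["position"],s["clock"],s["ft_force"],s["wrist_torque"])
overlay('6','pics/o6.png',(534.9,111.8),98,1)
E
```

```text
clock: 8.77
position: [533.8, 113.1, 130.0]
eef_rot: [-1.302, 1.053, -1.052]
ft_force: [-0.4, -0.3, -1.5]
opening: 28.6
[533.98366143 113.07230043 130.23582512] 8.8667 [-0.09057188  0.28990719 -0.78333954] [-0.01473967 -0.01943707  0.03633108]
```

View pics/o6.png

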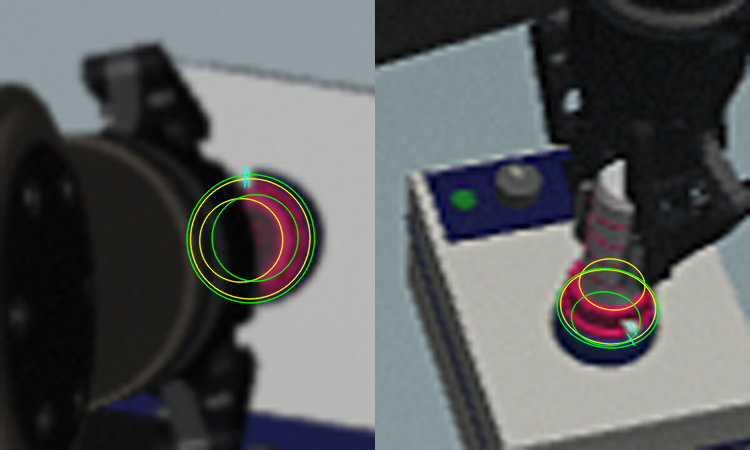

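```bash
python3 -m jog '{"travel":[[0,0,-0.001],[0,0,-0.002],[0,0,-0.002],[0,0,-0.002]],"twist":[[0,0,0],[0,0,0],[0,0,0],[0,0,0]],"jaw":[0.02,0.02,0.02,0.02]}'; python3 -c "
from h import *
s=arm.get_state();print(s['position'],s['clock'],s['ft_force'],s['wrist_torque'])"
```

```text
clock: 9.2
position: [534.0, 113.0, 128.2]
eef_rot: [-1.302, 1.052, -1.052]
ft_force: [-0.2, 0.1, -0.1]
opening: 28.6
[533.95540036 113.04240149 128.1978199 ] 9.2 [-0.21341894  0.10816861 -0.14476812] [-0.02785766  0.04496561 -0.06922102]
```

```bash
python3 -m jog '{"travel":[[0,0,-0.001],[0,0,-0.002],[0,0,-0.002],[0,0,-0.002]],"twist":[[0,0,0],[0,0,0],[0,0,0],[0,0,0]],"jaw":[0.02,0.02,0.02,0.02]}'; python3 -c "
from h import *
s=arm.get_state();print(s['position'],s['clock'],s['ft_force'],s['wrist_torque'])"
```

```text
clock: 9.53
position: [534.1, 113.1, 126.9]
eef_rot: [-1.301, 1.052, -1.052]
ft_force: [-1.0, -0.2, 4.7]
opening: 28.7
[534.14676527 113.05235111 126.85603883] 9.5333 [-0.98259539 -0.17298724  4.74619564] [-0.11100093  0.4133936   0.00067887]
```

```bash
python3 -m jog '{"travel":[[0,0,-0.001],[0,0,-0.002],[0,0,-0.003],[0,0,-0.003],[0,0,-0.003]],"twist":[[0,0,0],[0,0,0],[0,0,0],[0,0,0],[0,0,0]],"jaw":[0.02,0.02,0.02,0.02,0.02]}'; python3 - <<'E'
from ov import *
for n in ("scene","top"):
    im=arm.capture(n); cv2.imwrite(f"pics/{n}7.png",im[:,:,::-1])
s=arm.get_state();print(s["position"],s["clock"],s["ft_force"],s["wrist_torque"])
overlay('7','pics/o7.png',(534.9,111.8),94,1)
E
```

```text
clock: 9.95
position: [534.2, 113.1, 124.0]
eef_rot: [-1.301, 1.052, -1.052]
ft_force: [-2.7, 0.0, 6.5]
opening: 28.4
[534.12350939 113.06055483 123.97039459] 10.05 [-3.08226555 -0.38979811  6.56080627] [-0.13018899  0.65966345  0.01399884]
```

View pics/o7.png

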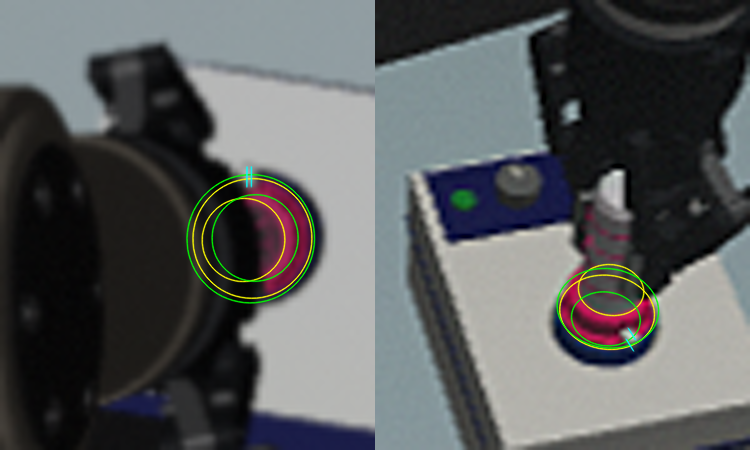

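```bash
python3 -m jog '{"travel":[[-0.0005,0,-0.001],[-0.0005,0,-0.0015],[-0.0005,0,-0.002],[-0.0005,0,-0.002],[-0.0005,0,-0.002]],"twist":[[0,0,0],[0,0,0],[0,0,0],[0,0,0],[0,0,0]],"jaw":[0.02,0.02,0.02,0.02,0.02]}'; python3 -c "
from h import *
s=arm.get_state();print(s['position'],s['clock'],s['ft_force'],s['wrist_torque'])"
```

```text
clock: 10.47
position: [534.1, 113.1, 122.4]
eef_rot: [-1.3, 1.051, -1.053]
ft_force: [-1.7, -0.7, 7.8]
opening: 28.4
[534.13367821 113.05600168 122.397223  ] 10.4667 [-1.71780344 -0.74588333  7.80183563] [-8.14351694e-02  6.59698272e-01  5.72568870e-04]
```

```bash
python3 -m jog '{"travel":[[0,0,-0.001],[0,0,-0.0015],[0,0,-0.0015],[0,0,-0.0015]],"twist":[[0,0,0],[0,0,0],[0,0,0],[0,0,0]],"jaw":[0.02,0.02,0.02,0.02]}'; python3 -c "
from h import *
s=arm.get_state();print(s['position'],s['clock'],s['ft_force'],s['wrist_torque'])"
```

```text
clock: 10.8
position: [534.2, 113.0, 121.9]
eef_rot: [-1.3, 1.052, -1.053]
ft_force: [-3.9, -0.8, 12.3]
opening: 28.6
[534.18541798 113.03488281 121.89849274] 10.8 [-3.89337847 -0.84115011 12.27480314] [-0.17095722  1.07800062  0.04030205]
```

```bash
python3 -m jog '{"travel":[[-0.0005,0,-0.0005],[-0.0005,0,-0.001],[-0.0005,0,-0.0015],[-0.0005,0,-0.0015],[-0.0005,0,-0.0015]],"twist":[[0,0,0],[0,0,0],[0,0,0],[0,0,0],[0,0,0]],"jaw":[0.02,0.02,0.02,0.02,0.02]}'; python3 - <<'E'
from ov import *
for n in ("scene","top"):
    im=arm.capture(n); cv2.imwrite(f"pics/{n}8.png",im[:,:,::-1])
s=arm.get_state();print(s["position"],s["clock"],s["ft_force"],s["wrist_torque"])
overlay('8','pics/o8.png',(534.9,111.8),91,1)
t=cv2.imread("pics/top8.png");s=cv2.imread("pics/scene8.png")
c=lambda im,x,y:cv2.resize(im[y:y+50,x:x+50],None,fx=8,fy=8,interpolation=cv2.INTER_CUBIC)
cv2.imwrite("pics/c8.png",np.hstack([c(t,155,225),c(s,322,118)]))
E
```

```text
clock: 11.22
position: [534.1, 113.1, 121.8]
eef_rot: [-1.299, 1.051, -1.053]
ft_force: [-4.6, -0.9, 19.8]
opening: 28.6
[534.17072831 113.02284317 121.82340777] 11.3167 [-6.02519683 -0.78077215 19.84200516] [-0.35711681  1.5362028   0.05894973]
```

View pics/o8.png

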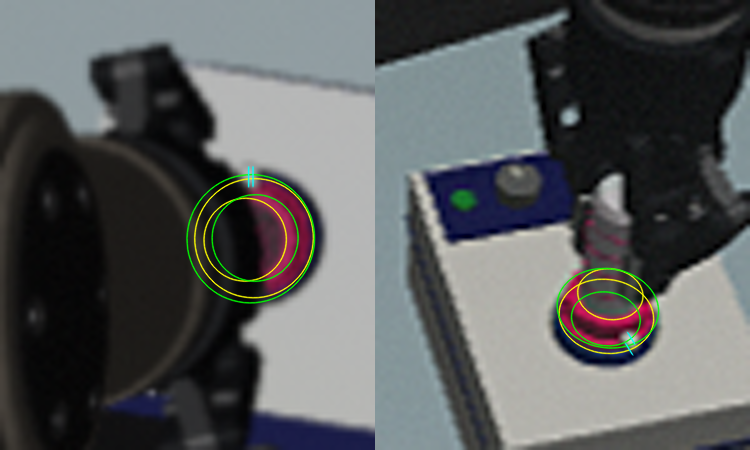

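View pics/c8.png

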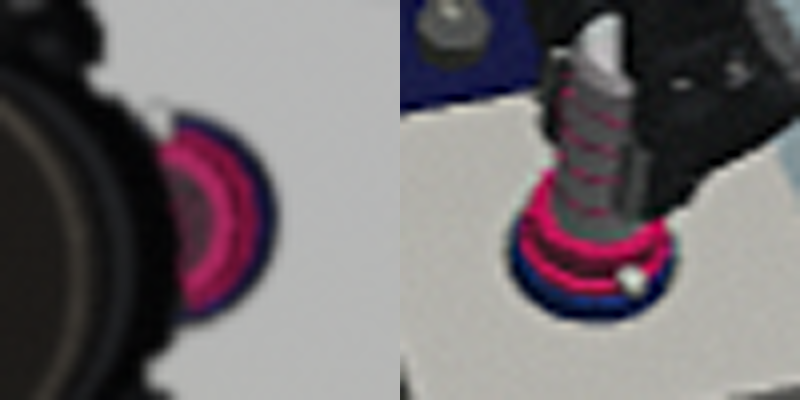

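```bash
python3 -m jog '{"travel":[[-0.0005,0,0],[-0.001,0,0],[-0.0015,0,0],[-0.0015,0,0],[-0.0015,0,0]],"twist":[[0,0,0],[0,0,0],[0,0,0],[0,0,0],[0,0,0]],"jaw":[0.02,0.02,0.02,0.02,0.02]}'; python3 -c "
from h import *
s=arm.get_state();print(s['position'],s['clock'],s['ft_force'],s['wrist_torque'],s['eef_rot'], cv2.Rodrigues(s['eef_rot'])[0].round(4))"
```

```text
clock: 11.73
position: [534.0, 113.0, 121.8]
eef_rot: [-1.297, 1.049, -1.055]
ft_force: [-2.2, -1.0, 16.5]
opening: 28.7
[534.00076756 113.04101096 121.83667762] 11.7333 [-2.21978929 -1.01658567 16.5478552 ] [-0.27069555  0.90949384  0.04650735] [-1.29657512  1.04863015 -1.05465068] [[ 2.094e-01  5.900e-03  9.778e-01]
 [-9.778e-01  1.500e-03  2.094e-01]
 [-3.000e-04 -1.000e+00  6.100e-03]]
```

```bash
python3 -m jog '{"travel":[[-0.0005,0,-0.0003],[-0.001,0,-0.0005],[-0.001,0,-0.0005],[-0.001,0,-0.0005],[-0.001,0,-0.0005],[-0.001,0,-0.0005],[-0.001,0,-0.0005],[-0.001,0,-0.0005],[-0.001,0,-0.0005],[-0.001,0,-0.0005],[-0.001,0,-0.0005],[-0.001,0,-0.0005]],"twist":[[0,0,0],[0,0,0],[0,0,0],[0,0,0],[0,0,0],[0,0,0],[0,0,0],[0,0,0],[0,0,0],[0,0,0],[0,0,0],[0,0,0]],"jaw":[0.02,0.02,0.02,0.02,0.02,0.02,0.02,0.02,0.02,0.02,0.02,0.02]}'; python3 - <<'E'
from h import *
im=arm.capture("scene"); cv2.imwrite("pics/scene9.png",im[:,:,::-1])
s=arm.get_state();print(s["position"],s["clock"],s["ft_force"],s["wrist_torque"],s["joint_vel"].round(4))
E
```

```text
clock: 12.73
position: [533.9, 113.0, 121.9]
eef_rot: [-1.295, 1.047, -1.056]
ft_force: [-2.2, -0.3, 17.4]
opening: 28.6
[533.90738587 113.08106311 121.85068717] 12.7833 [-2.40590202 -0.22529754 17.83024814] [-0.22196074  0.75931033  0.01874613] [-0.0004  0.0008  0.0003 -0.0003  0.0002  0.0009 -0.002 ]
```

View pics/scene9.png

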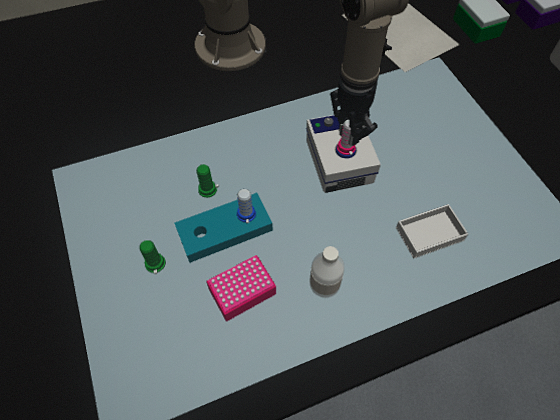

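The tube is seated at (346,148), the blue tube is still in the stand, and the bystanders are where they started. The push is steady at about 17 N with no creep, so I'm handing in.

```bash
python3 -c "
from bench import arm
print(arm.hand_in()); print(arm.get_state()['clock'])"
```

```text
the job is handed in; nothing more can be done
None
the job is handed in; nothing more can be done
```

I plugged the pink-capped tube into the homogeniser hub and handed in at about 12.8 s. The arm was still gripping the tube by its body and pressing the blue ring down at what reads as its stop.

- **Key fit:** I turned the tube 36° on the way over to line its tab up with the keyway. The key went straight in with no measurable force, so no turning search was needed. I found no sign of it riding on the hub face.
- **Ring:** The force was 4.7 N at first contact and 7.8 N after about 4.5 mm more. It then rose steeply to about 20 N with almost no further motion, which is a hard stop. I eased off to a steady hold of about 17 N.
- **Height check:** Comparing the tool's height here with its height at the grasp puts the flange at about 90.7 mm, against 91 mm expected when fully home.
- **Surroundings:** The last scene picture shows the blue-capped tube still in the stand, and the bottle, tip box, trough and green look-alikes where they started.

Three readings were not clean:
- The spring force just before the stop was about 8 N rather than the stated 10 N.
- A sideways force of about 2 N remained at the end.
- The cameras are too coarse to confirm the last millimetre of ring travel, so that rests on the force and tool height.

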